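# Empty the tip tray into the tool case and lock it down

### The arm

A 7-joint arm with a two-finger parallel gripper is mounted at the origin on the work surface. World frame = base frame: x ahead of the robot, y to its left, z up, the work surface at z = 0. Lengths are in mm, angles in rad, forces in N, time in s.
With the tool pointing down it reaches from about 400 to 875 mm from the base axis. Payload 4.4 kg.
Tool frame: the origin (TCP) lies on the centre line of the jaws, within the pads' length; the fingertips stand 25 mm ahead of it and the grasp point (between the pads) lies 6 mm ahead of it (ctrl.finger_overhang is the distance from the TCP to the fingertips, in mm); z points along the fingers, y is the line along which they close (so a half turn about z gives the same grasp; the last joint's range is limited). The gripper opens to 85 mm and grips with 20 to 120 N. Pads are 22 mm wide; open, the fingers measure 114 mm over their backs; the gripper's body (76 mm by 85 mm) begins 54 mm behind the grasp point. The pads swing forward as they close: fully open they stand 13 mm farther back than shut.
Start: joints at [1.268, 0.628, 0.038, 1.517, -0.027, 0.996, -0.02], TCP at [152.512, -631.868, 256.313] pointing down, gripper open.
Joint ranges: [-3.06, 3.06], [-0.37, 2.12], [-1.25, 1.32], [0.18, 2.47], [-1.1, 4.24], [0.23, 1.98], [-2.94, 2.94]. Speed limits (rad/s): [2.57, 2.57, 3.14, 3.14, 3.14, 3.14, 3.14].

### API

Orientations are given as [roll, pitch, yaw] about the fixed x, y, z axes, in that order (R = Rz(yaw) Ry(pitch) Rx(roll)).
In Python, from cell import ctrl gives the robot as it stands. The module is installed in compiled form; this text tells all that it offers.
- The arm moves only by the tool play_rows, never from a script. Its argument "targets" is a list of rows, each a list of 5 numbers: the closure, from 0 (fully open) to 1 (shut), then the shift along the tool's x, y, z in cm, then the turn about the tool's z in degrees. In form: [[gripper, dx, dy, dz, spin], ...]. A call has 1 to 10 rows; each row is the pose to reach, as a shift and turn from the pose commanded when the call began, along the tool's axes at that moment; what a row does not reach only later rows make up. A row lasts 1/10 s, in which the tool goes at most 50 mm and 8.59 degrees, less where a joint would pass 70% of its speed; a pose out of reach is approached as far as the arm can. A call with a gripper value outside its range is refused whole. The fingers move at their own pace and stop on an object; the grip force is fixed at half the most. Time passes only in rows, so rows that repeat a pose let the fingers close. It gives the time, the measured TCP pose, the force, the opening and the grip force at its end, in the units of the state.
- ctrl.read_state(): the state, without advancing time (a new reading comes with each control period).
- ctrl.get_image(name): name is "scene" or "top" or "wrist"; returns (picture, depth): 420x560x3 uint8, red, green, blue; 420x560 float32, mm along the optical axis (not along the pixel's ray), 0 where there is no reading.
- ctrl.calibration(name): a dict with "vfov" (degrees; the focal length in pixels is half the picture's height over the tangent of half this angle, whatever the lens; pixels are square), "cx", "cy" (the principal point, pixels), "k1" (the pictures are not rectified: a ray, as slopes to the right and down, at radius r is drawn at 1 + k1 r^2 times it, then the intrinsics apply), "extrinsics" (4x4, takes a point from camera to world coordinates); the wrist camera has in their place "mount" (4x4, takes a point from camera to tool coordinates, whose origin is the TCP and whose axes are the flange's). Camera axes: x right, y down, z forward; pixel columns grow to the right and rows downward; lengths in mm; the calibration is good to about 2 mm. A picture is of the moment at which its call begins: read the wrist's pose just before it. calibration takes no time and is no camera call.
- ctrl.finish_job(): hands the job in; it is judged then, once.
Trained networks look in the newest picture that a camera, given by its name, has taken for a name from the list of things; names that differ only in an ending like _2 or _b are one class to them, and where a whole thing is asked for, a point or a joint stands for the part that bears it (a point fixed in the world has none). Each returns a list of dicts, best first, with "confidence" (0 to 1); they miss things now and then, are a little off and sometimes report something else, mostly with a low value. They report only what shows in the picture. A call takes as long as a camera call. They do not tell look-alikes from the thing itself.
- ctrl.search_frame(camera, name): "bbox" ([left, top, right, bottom] in pixels, round what is visible of it).
- ctrl.trace(camera, name): "pixels" (420x560 bool, what is visible of it) and "bbox" ([left, top, right, bottom] in pixels, round what is visible of it).
The state is a dict: "clock": time; "qpos": joint angles; "qd": joint speeds; "tau": joint torques, N m; "eef_pos": TCP position; "tool_rot": TCP orientation; "force": force on the tool from outside, world axes, zero at the start; "torque": the same for the moment, N m; "width": finger opening in mm; "gripper_force": force on a finger pad.
Only numpy, scipy, OpenCV 4.12 (cv2) and the standard library are available. Lean on these libraries where they do the work, as an engineer would, in place of code of your own. Each camera call takes 0.05 s, during which the arm holds its last target. There are 200 camera calls.

### The job

Raise the small metal tray by its bar so that it tips about its hinge and all three steel pieces slide off into the open black tool case. Then lower the tray gently until it lies flat again, and lock it: turn the cam handle on the sloping front of the stand until it has ridden over the cam and dropped fully home in its low notch. Leave the other things on the desk where they are.

Things in the scene. Friction and masses are not known exactly. Their poses are not given: they have to be found in the camera images.
- stand: Fixed grey steel stand, 300 mm deep, 205 mm wide at its foot plate, level body 112 mm high. Origin on the desk under its middle; x points away from its sloping front, y to its left (the tray's bar side), z up; at yaw 0 its front looks at the robot. The front (negative x) slopes at 35 degrees from the horizontal and carries the cam lock.
- guard_mid (a point): Centre of a fixed clear upright guard pane on the stand, above the top of the slope: 160 mm wide (stand's y), 4 mm thick, from 155 to 250 mm above the desk, between two steel posts. It leaves no room for a gripper held vertically over the open lock handle: come in square to the sloping face, tilted 35 degrees.
- tray_hinge (a point): Point on the tray's hinge axis, half-way along, 118 mm above the desk. Fixed; axes as the stand's, the hinge axis is x. The tray is an aluminium pan 186 x 208 mm, floor 4 mm, walls 30 mm on three sides and none at the hinge side, where the floor reaches 30 mm beyond the hinge towards the tool case.
- tray_bar (a point): Middle of the tray's round steel lifting bar (10 mm thick, 80 mm between its legs, parallel to the hinge). It stands above the tray's left wall, 19 mm clear of the rim; with the tray flat it is 187 mm left of the hinge axis and 58 mm above it. Moves with the tray, axes are the tray's. Being round, it can turn in a pinch from above.
- tray (a joint): Tilt of the tray in rad: 0 = flat, growing as its bar side is raised, stop at 1.15. The hinge runs along the stand's x axis at the tray's right (-y) edge. The tray falls back by its weight if let go. The pieces slide off at somewhere between 0.4 and 0.75.
- lock_pivot (a point): Where the lock's turning axis pierces the sloping face. Fixed. Axes: x up the slope, y to the stand's left, z the turning axis, square to the face (tilted 35 degrees from vertical towards the stand's front).
- lock_grip (a point): Centre of the black upright blade at the handle's end, the part to push or pinch: 10 mm thick, 28 mm long along the handle, 30 mm tall along the turning axis. 50 mm from the turning axis and, at angle 0, 38 mm off the sloping face; a finger beside it may reach down to 15 mm off the face. y points outward along the handle, x is the thin direction, z the turning axis.
- lock (a joint): Angle of the lock handle, rad. 0 = open, pointing along +y of lock_pivot; grows counter-clockwise seen facing the slope, to about 1.57 = locked, pointing down the slope (-x); stop at 1.64. Starts at 0 to 0.2. From 0.25 a sprung cam lifts it 8 mm (crest at 1.0), then it drops into the notch, 4 mm lower than at 0. Takes up to 16 N at the blade; short of the crest it runs back, past it it snaps down.
- case_in (a point): Centre of the inner floor (5 mm above the desk) of the fixed, open black tool case, on the stand's right below the tray's hinge edge. Axes: x, y along its sides, z up. Inside 210 x 210 mm, walls up to 85 mm above the desk; its open lid stands up at the far right side.
- nut_mid (a point): Centre (half-way up) of a steel hexagon nut, 36 mm across flats, 20 mm high, about 0.11 kg, lying loose on the tray at the start.
- sleeve_mid (a point): Centre of a steel sleeve, 34 mm outside, 22 mm bore, 26 mm high, about 0.09 kg, standing loose on the tray at the start.
- block_mid (a point): Centre of a steel clamp block, 40 x 28 x 22 mm, about 0.17 kg, lying loose on the tray at the start.
- screwdriver: Screwdriver lying left of the stand; origin under its middle. Leave it.
- tape_measure: Yellow and black tape measure, 70 x 36 x 62 mm, standing in front of the tool case; origin under its middle. Leave it.
- padlock: Brass padlock lying in front of the stand to its right, 22 mm high, about 77 mm long; origin under its body. Leave it.
- wrench: Steel wrench lying left of the stand; origin under its middle. Leave it.
- mug: White mug, 80 mm wide and 90 mm high, farther to the left; origin under its middle. Leave it.
- lock_lift (a joint): Height of the lock handle along its turning axis, in m: about -0.001 at the open end, +0.006 to +0.007 on the cam's crest, -0.005 in the notch. A spring presses it down on the cam with about 22 N.
Not all that is in view belongs to the job. What is shaped like the part that bears sleeve_mid but blue or pink is not meant.

How it is judged:
By the outcome, as a careful person would: the job done as asked, in the order asked, and still so for the second after the job is handed in, with the robot touching nothing.
It also fails if it takes over 54 s, if anything falls off the work surface, if the arm or the gripper's body presses on something with over 40 N, if the wrist force passes 120 N, or if a joint passes its speed limit or range.

## Working session

There is one attempt and no reset: what is moved stays moved. The work goes in short steps, Python scripts to look and compute and a tool call to move; the robot and the scene stay as the last step left them, time stands still between calls to the robot, and variables do not carry over. Pictures are saved under pics/ and viewed, at most 10 in all, crops included, and the job is handed in when it is done.

Besides the shell and the picture viewer there is one more tool, called by a JSON object that holds its "method" and its "body". play_rows: Moves the arm, as the interface text tells. Its arguments: {"type":"object","properties":{"targets":{"type":"array"}},"required":["targets"]}

```bash
mkdir -p pics
cat > h.py <<'E'
import numpy as np, cv2
from scipy.spatial.transform import Rotation as R
from cell import ctrl
def ext(name):
    c=ctrl.calibration(name)
    if 'extrinsics' in c: return c,np.array(c['extrinsics'])
    s=ctrl.read_state(); T=np.eye(4); T[:3,:3]=R.from_euler('xyz',s['tool_rot']).as_matrix(); T[:3,3]=s['eef_pos']
    return c,T@np.array(c['mount'])
def cloud(name,depth,T=None):
    c,E=ext(name); T=E if T is None else T
    h,w=depth.shape; f=h/2/np.tan(np.radians(c['vfov'])/2)
    K=np.array([[f,0,c['cx']],[0,f,c['cy']],[0,0,1.]])
    u,v=np.meshgrid(np.arange(w),np.arange(h))
    p=cv2.undistortPoints(np.stack([u,v],-1).reshape(-1,1,2).astype(float),K,np.array([c['k1'],0,0,0,0.])).reshape(h,w,2)
    P=np.dstack([p[...,0]*depth,p[...,1]*depth,depth])
    W=P@T[:3,:3].T+T[:3,3]; W[depth<=0]=np.nan
    return W
def proj(name,pts):
    c,T=ext(name); f=210/np.tan(np.radians(c['vfov'])/2)
    P=(np.atleast_2d(pts)-T[:3,3])@T[:3,:3]; s=P[:,:2]/P[:,2:]; r=(s**2).sum(1,keepdims=True)
    return s*(1+c['k1']*r)*f+[c['cx'],c['cy']]
E
python3 - <<'E'
from h import *
s=ctrl.read_state(); print({k:np.round(v,3) for k,v in s.items()})
for n in('scene','top'):
    im,d=ctrl.get_image(n); cv2.imwrite(f'pics/{n}.png',im[...,::-1]); np.save(n+'.npy',d); W=cloud(n,d)
    for t in ['stand','tray_bar','lock_grip','nut_mid','sleeve_mid','block_mid','padlock']:
        for r in ctrl.trace(n,t)[:3]:
            m=r['pixels']; print(n,t,round(r['confidence'],2),np.round(r['bbox']),np.round(np.nanmedian(W[m],0)))
E
```

```text
{'clock': np.float64(0.0), 'qpos': array([ 1.268,  0.629,  0.038,  1.518, -0.027,  0.996, -0.02 ]), 'qd': array([-0.   ,  0.   , -0.   ,  0.   ,  0.002,  0.001, -0.001]), 'tau': array([-1.0000e-03, -5.6341e+01,  1.2260e+00, -1.9345e+01,  1.1000e-02,
        1.1000e-02,  0.0000e+00]), 'eef_pos': array([ 152.419, -631.295,  255.397]), 'tool_rot': array([-3.14 , -0.   ,  0.237]), 'force': array([ 0.056, -0.131, -0.685]), 'torque': array([-0.008,  0.003,  0.028]), 'gripper_force': np.float64(0.0), 'width': np.float64(85.471)}
scene stand 0.63 [211. 116. 351. 259.] [571. 124. 122.]
scene tray_bar 0.82 [241. 142. 342. 240.] [586. 141. 122.]
scene tray_bar 0.71 [162. 250. 197. 285.] [ 616. -153.   59.]
scene lock_grip 0.8 [221. 166. 235. 207.] [504.  19. 101.]
scene lock_grip 0.74 [342. 166. 373. 180.] [521. 371.   6.]
scene nut_mid 0.56 [289. 166. 306. 182.] [556. 168. 141.]
scene sleeve_mid 0.68 [312. 175. 328. 192.] [603. 203. 141.]
scene sleeve_mid 0.67 [370. 190. 385. 208.] [628. 362.  20.]
scene sleeve_mid 0.53 [368. 255. 383. 273.] [781. 259.  21.]
scene block_mid 0.77 [257. 176. 278. 193.] [552.  99. 142.]
scene padlock 0.77 [171. 224. 197. 254.] [ 527. -117.   20.]
top stand 0.65 [206. 166. 329. 281.] [561. 123. 120.]
top tray_bar 0.71 [255.  90. 375. 214.] [774. -14.  27.]
top tray_bar 0.66 [218. 165. 314. 263.] [591. 143. 122.]
top lock_grip 0.68 [296. 231. 316. 270.] [492.  31.  97.]
top lock_grip 0.21 [218. 166. 317. 262.] [591. 144. 122.]
top nut_mid 0.45 [248. 218. 261. 234.] [551. 173. 141.]
top nut_mid 0.39 [157. 263. 189. 304.] [406. 434.  26.]
top sleeve_mid 0.61 [234. 202. 250. 218.] [595. 211. 147.]
top sleeve_mid 0.6 [179. 178. 193. 189.] [687. 381.  18.]
top sleeve_mid 0.58 [221. 148. 232. 158.] [779. 260.  22.]
top block_mid 0.6 [234. 203. 250. 219.] [599. 208. 146.]
top block_mid 0.44 [272. 221. 287. 236.] [548. 104. 143.]
top padlock 0.82 [344. 227. 363. 246.] [ 514. -114.   21.]
```

Run:
```python
import cv2,numpy as np
a=cv2.imread('pics/scene.png')[100:300,150:420];b=cv2.imread('pics/top.png')[80:310,180:400]
a=cv2.resize(a,(420,311),interpolation=2);b=cv2.resize(b,(375,392),interpolation=2)
c=np.zeros((392,795,3),np.uint8);c[:311,:420]=a;c[:,420:]=b;cv2.imwrite('pics/c1.png',c)
```

```text
(no output)
```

View pics/c1.png

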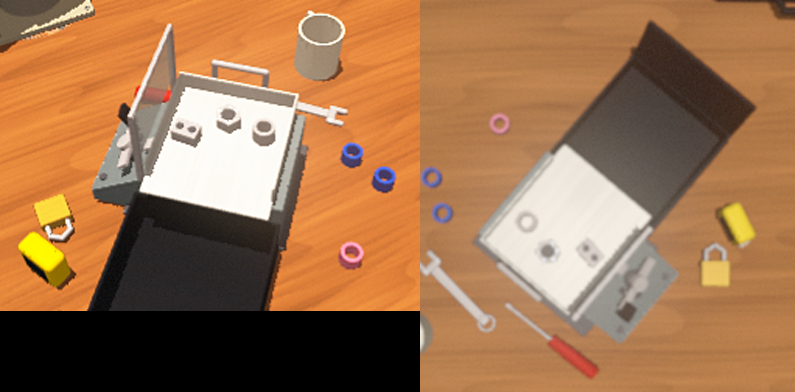

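The scene view (left) shows the tray with nut, block and a grey steel sleeve, the bar beyond, the lock left of the clear pane and the case in front. The top view (right) shows the stand yawed about 45°. There are four sleeve-shaped things: the grey one on the tray (scene 320,183) fits "steel". The two blue ones (375,200 and off to its side) and the pink one (375,264) are decoys. I won't be grasping any of them.

Run:
```python
from h import *
for n in('top','scene'):
    W=cloud(n,np.load(n+'.npy')); P=W.reshape(-1,3); P=P[~np.isnan(P).any(1)]
    m=(P[:,2]>116)&(P[:,2]<128)&(np.hypot(P[:,0]-590,P[:,1]-140)<170)
    Q=P[m]; r=cv2.minAreaRect(Q[:,:2].astype(np.float32)); print(n,'floor',m.sum(),np.median(Q[:,2]),r, np.round(cv2.boxPoints(r)))
    m=(P[:,2]>165)&(P[:,2]<190)&(np.hypot(P[:,0]-590,P[:,1]-140)<230)
    np.set_printoptions(suppress=True)
    Q=P[m]; print('z165-190',len(Q)); print(np.round(Q[np.argsort(Q[:,1])][::max(1,len(Q)//25)]))
    m=(P[:,2]>-5)&(P[:,2]<12)&(P[:,0]>600)&(np.abs(P[:,1]+0)<250)
W=cloud('top',np.load('top.npy'))
for r in ctrl.trace('top','lock_grip')[:1]:
    pass
im,d=ctrl.get_image('top');W=cloud('top',d);m=ctrl.trace('top','lock_grip')[0]['pixels'];Q=W[m]
dark=im[m].sum(1)<150
print('dark',np.round(Q[dark]),np.median(Q[dark],0))
print(np.round(Q[~dark][::12]))
```

```text
top floor 4188 121.35695722680452 ((592.6283569335938, 143.79168701171875), (205.1270751953125, 205.7734832763672), 49.4024543762207) [[448. 133.]
 [604.  -1.]
 [737. 155.]
 [581. 289.]]
z165-190 122
[[584.  19. 181.]
 [476. 179. 175.]
 [473. 182. 175.]
 [484. 185. 178.]
 [484. 187. 179.]
 [484. 190. 180.]
 [486. 192. 181.]
 [492. 195. 180.]
 [494. 198. 180.]
 [484. 199. 168.]
 [497. 200. 178.]
 [489. 203. 179.]
 [494. 206. 181.]
 [494. 208. 180.]
 [505. 211. 180.]
 [497. 211. 178.]
 [508. 214. 179.]
 [510. 216. 180.]
 [513. 219. 180.]
 [508. 222. 181.]
 [516. 224. 182.]
 [508. 225. 176.]
 [510. 227. 178.]
 [521. 230. 178.]
 [518. 232. 182.]
 [516. 235. 179.]
 [529. 238. 180.]
 [519. 238. 176.]
 [529. 241. 177.]
 [529. 243. 179.]
 [527. 246. 177.]]
scene floor 5226 121.71471331565749 ((588.7958984375, 138.80149841308594), (212.762451171875, 210.05648803710938), 49.97681427001953) [[440. 125.]
 [601. -10.]
 [738. 153.]
 [577. 288.]]
z165-190 420
[[578.   9. 168.]
 [582.  13. 181.]
 [579.  20. 184.]
 [563.  29. 167.]
 [555.  36. 182.]
 [545.  45. 183.]
 [536.  52. 170.]
 [529.  59. 190.]
 [520.  67. 182.]
 [510.  75. 168.]
 [499.  85. 168.]
 [489.  93. 188.]
 [478. 103. 190.]
 [467. 112. 178.]
 [456. 122. 177.]
 [451. 129. 169.]
 [481. 183. 180.]
 [487. 188. 176.]
 [488. 195. 177.]
 [498. 201. 183.]
 [502. 209. 181.]
 [501. 215. 180.]
 [513. 222. 171.]
 [526. 228. 181.]
 [517. 235. 180.]
 [533. 240. 179.]
 [531. 247. 170.]]
dark [] [nan nan nan]
[[538.   8.  93.]
 [529.  14. 101.]
 [523.  14.  99.]
 [518.  17.  96.]
 [512.  28.  97.]
 [509.  20. 106.]
 [506.  15. 101.]
 [501.  37.  98.]
 [498.  32. 106.]
 [495.  26. 100.]
 [492.  23.  97.]
 [490.  20.  96.]
 [487.  17.  92.]
 [481.  37.  94.]
 [476.  43.  93.]
 [470.  46.  95.]
 [464.  51.  92.]
 [462.  41. 107.]
 [459.  33. 120.]
 [453.  54.  99.]
 [451.  49. 109.]
 [448.  41. 118.]
 [442.  49. 106.]]
  return _methods._mean(a, axis=axis, dtype=dtype,
  ret = um.true_divide(
```

{"method": "play_rows", "body": {"targets": [[0, 4.3, -2.9, -9.5, 0], [0, 42.8, -28.9, -9.5, -36], [0, 42.8, -28.9, -9.5, -36], [0, 42.8, -28.9, -9.5, -36], [0, 42.8, -28.9, -9.5, -36], [0, 42.8, -28.9, -9.5, -36], [0, 42.8, -28.9, -9.5, -36], [0, 42.8, -28.9, -9.5, -36], [0, 42.8, -28.9, -9.5, -36], [0, 42.8, -28.9, -9.5, -36]]}}

```text
clock: 1.95
eef_pos: [471.6, -282.1, 347.2]
tool_rot: [3.141, 0.0, 0.865]
force: [0.9, -0.7, 0.2]
width: 85.3
gripper_force: 0.0
```

```bash
cat >> h.py <<'E'
def row(p,yaw_deg=None):
    s=ctrl.read_state(); M=R.from_euler('xyz',s['tool_rot']).as_matrix()
    d=M.T@(np.array(p,float)-s['eef_pos'])/10; y=np.degrees(np.arctan2(M[1,0],M[0,0]))
    sp=0 if yaw_deg is None else -((yaw_deg-y+180)%360-180)
    return np.round(np.r_[d,sp],2)
E
python3 - <<'E'
from h import *
s=ctrl.read_state(); print(s['clock'],s['eef_pos'],s['tool_rot'],s['qpos'])
print(row([503,212,300],49.7), np.round(ctrl.calibration('wrist')['mount'],2))
E
```

```text
1.95 [ 471.58079167 -282.13963272  347.21048417] [3.14080837e+00 6.80142795e-05 8.64825094e-01] [ 0.62876615  0.39503658 -0.20374024  1.67187031  0.08857218  1.08294183
 -0.30718098]
[ 39.64 -29.67   4.7   -0.15] [[  -0.     -0.96   -0.26   66.13]
 [   1.     -0.     -0.      0.53]
 [   0.     -0.26    0.96 -118.  ]
 [   0.      0.      0.      1.  ]]
```

{"method": "play_rows", "body": {"targets": [[0, 39.6, -29.7, 4.7, 0], [0, 39.6, -29.7, 4.7, 0], [0, 39.6, -29.7, 4.7, 0], [0, 39.6, -29.7, 4.7, 0], [0, 39.6, -29.7, 4.7, 0], [0, 39.6, -29.7, 4.7, 0], [0, 39.6, -29.7, 4.7, 0], [0, 39.6, -29.7, 4.7, 0], [0, 39.6, -29.7, 4.7, 0], [0, 39.6, -29.7, 4.7, 0]]}}

```text
clock: 2.95
eef_pos: [501.2, 212.6, 299.7]
tool_rot: [3.141, -0.001, 0.865]
force: [0.1, 0.4, 0.7]
width: 85.1
gripper_force: 0.0
```

Run:
```python
from h import *
s=ctrl.read_state(); print(s['clock'],s['eef_pos'],s['tool_rot'],s['qpos'])
c,T=ext('wrist'); im,d=ctrl.get_image('wrist'); np.save('w1.npy',d); np.save('w1T.npy',T); cv2.imwrite('pics/w1.png',im[...,::-1])
W=cloud('wrist',d,T)
m=(W[...,2]>165)&(W[...,2]<190); v,u=np.nonzero(m); Q=W[m]
o=np.array([646,91.]);a=np.radians(49.7);U=np.array([np.cos(a),np.sin(a)]);V=np.array([-U[1],U[0]])
uu=(Q[:,:2]-o)@U;vv=(Q[:,:2]-o)@V
k=(vv>170)&(vv<205); print(k.sum(),np.percentile(uu[k],[1,50,99]),np.percentile(vv[k],[1,25,50,75,99]),np.percentile(Q[k,2],[5,50,95]))
l=cv2.fitLine(Q[k][:,:2].astype(np.float32),cv2.DIST_HUBER,0,.01,.01).ravel(); print(l,np.degrees(np.arctan2(l[1],l[0])))
print(row([503,212,300],49.7))
```

```text
2.95 [501.1812681  212.62680551 299.7347449 ] [ 3.14121191e+00 -6.69044129e-04  8.65434552e-01] [-0.2243322   0.44248012 -0.33316219  1.7527328   0.17029183  0.9738966
 -1.32903916]
1678 [-98.90425853   0.68087     45.36292856] [170.8554463  186.00413665 188.26459482 191.04180666 193.6245237 ] [176.43857053 180.40985228 182.39714671]
[  0.59163857   0.8062033  503.74765    214.2213    ] 53.726627
[-0.65  0.94 -0.07  0.48]
```

View pics/w1.png

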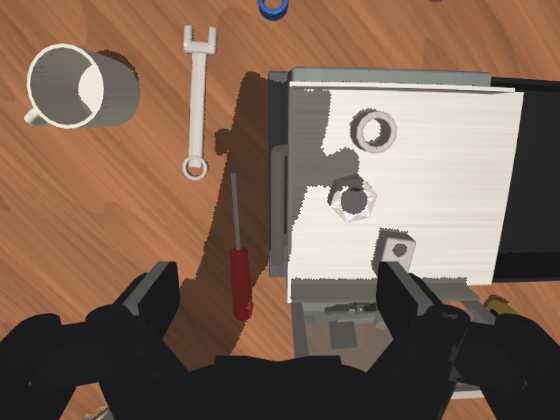

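The wrist view shows the bar upright at column 279 (rows 147–275), midway between the jaws. Nut (354,201), steel sleeve (376,131) and block (397,250) are on the tray; the lock blade is near (343,333), behind the pane's edge. The screwdriver, at column 238, is clear of the jaw's path.

Run:
```python
from h import *
W=cloud('wrist',np.load('w1.npy'),np.load('w1T.npy'))
o=np.array([646,91.]);a=np.radians(49.7);U=np.array([np.cos(a),np.sin(a)]);V=np.array([-U[1],U[0]])
def loc(Q): return np.c_[(Q[:,:2]-o)@U,(Q[:,:2]-o)@V,Q[:,2]]
L=loc(W.reshape(-1,3)).reshape(W.shape)
k=(L[...,2]>170)&(L[...,2]<190)&(abs(L[...,0])<55)&(L[...,1]>178)&(L[...,1]<200)
Q=L[k]; print(k.sum(),np.percentile(Q,[1,50,99],axis=0)); l=cv2.fitLine(Q[:,:2].astype(np.float32),cv2.DIST_HUBER,0,.01,.01).ravel();print('bar dir deg vs u',np.degrees(np.arctan(l[1]/l[0])),l[2:])
k=(abs(L[...,2]-121)<4)&(L[...,1]>-60)&(L[...,1]<175)&(abs(L[...,0])<120)
r=cv2.minAreaRect(L[k][:,:2].astype(np.float32));print('floor',r)
print('blade img',np.round(L[320:350:6,332:356:5],0).tolist())
# stand side edge: right corner of floor edges
T=ctrl.trace('wrist','lock_grip')
for r in T[:2]: print(r['confidence'],r['bbox'],np.nanmedian(L[r['pixels']],0))
```

```text
1513 [[-40.83216569 183.8285497  176.57484429]
 [  5.1410602  188.91436492 180.43861344]
 [ 45.064909   193.63907316 182.57390834]]
bar dir deg vs u -0.20233077 [  4.2384624 188.95544  ]
floor ((-0.5085296630859375, 72.76020812988281), (204.52081298828125, 186.59446716308594), 89.97669219970703)
blade img [[[-100.0, 142.0, 169.0], [-100.0, 138.0, 168.0], [-100.0, 134.0, 169.0], [-100.0, 129.0, 169.0], [-99.0, 125.0, 170.0]], [[-99.0, 144.0, 179.0], [-100.0, 139.0, 178.0], [-100.0, 135.0, 177.0], [-100.0, 131.0, 177.0], [-100.0, 127.0, 178.0]], [[-100.0, 145.0, 185.0], [-98.0, 141.0, 188.0], [-100.0, 137.0, 186.0], [-99.0, 133.0, 187.0], [-99.0, 129.0, 187.0]], [[-99.0, 146.0, 194.0], [-100.0, 142.0, 194.0], [-99.0, 138.0, 194.0], [-99.0, 134.0, 195.0], [-99.0, 130.0, 195.0]], [[-99.0, 147.0, 202.0], [-99.0, 143.0, 201.0], [-99.0, 140.0, 201.0], [-99.0, 136.0, 202.0], [-100.0, 132.0, 202.0]]]
```

{"method": "play_rows", "body": {"targets": [[0.3, 0.3, 0, 4, 0], [0.4, 0.3, 0, 8, 0], [0.4, 0.3, 0, 10, 0], [0.4, 0.3, 0, 11, 0], [0.4, 0.3, 0, 11, 0], [1, 0.3, 0, 11, 0], [1, 0.3, 0, 11, 0], [1, 0.3, 0, 11, 0], [1, 0.3, 0, 11, 0], [1, 0.3, 0, 11, 0]]}}

```text
clock: 4.05
eef_pos: [502.4, 214.4, 191.1]
tool_rot: [-3.14, -0.002, 0.866]
force: [-3.1, 2.0, 4.2]
width: 7.4
gripper_force: 58.6
```

{"method": "play_rows", "body": {"targets": [[1, 0, 0.18, -0.56, 0], [1, 0, 0.38, -1.11, 0], [1, 0, 0.6, -1.66, 0], [1, 0, 0.83, -2.2, 0], [1, 0, 1.08, -2.73, 0], [1, 0, 1.34, -3.25, 0], [1, 0, 1.62, -3.77, 0], [1, 0, 1.92, -4.28, 0], [1, 0, 2.22, -4.78, 0], [1, 0, 2.55, -5.27, 0]]}}

```text
clock: 5.05
eef_pos: [520.7, 198.6, 242.9]
tool_rot: [-3.137, -0.001, 0.867]
force: [-3.6, 6.7, -2.2]
width: 7.6
gripper_force: 58.4
```

Run:
```python
from h import *
im,d=ctrl.get_image('scene'); cv2.imwrite('pics/s2.png',cv2.resize(im[60:300,150:430,::-1],(700,600),interpolation=2))
```

```text
(no output)
```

View pics/s2.png

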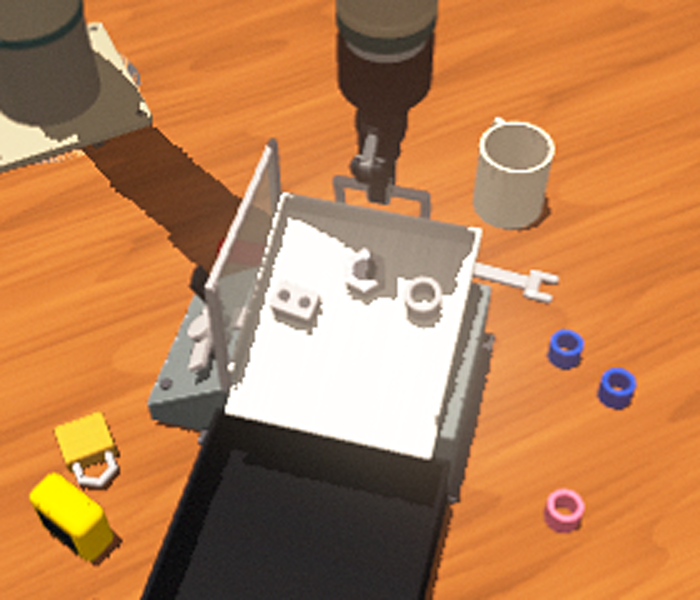

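The tray tilts with the bar in the jaws; all three pieces are still on it (nut 365,270; sleeve 422,298; block 297,302).

{"method": "play_rows", "body": {"targets": [[1, 0, 0.45, -0.63, 0], [1, 0, 0.93, -1.25, 0], [1, 0, 1.44, -1.85, 0], [1, 0, 1.97, -2.43, 0], [1, 0, 2.52, -2.99, 0], [1, 0, 3.09, -3.52, 0], [1, 0, 3.69, -4.03, 0], [1, 0, 4.3, -4.52, 0], [1, 0, 4.93, -4.98, 0], [1, 0, 5.58, -5.41, 0]]}}

```text
clock: 6.1
eef_pos: [561.6, 163.8, 298.3]
tool_rot: [-3.134, -0.0, 0.868]
force: [-10.2, 6.0, 8.7]
width: 7.5
gripper_force: 58.8
```

{"method": "play_rows", "body": {"targets": [[1, 0, 0.67, -0.41, 0], [1, 0, 1.36, -0.79, 0], [1, 0, 1.7, -0.98, 0], [1, 0, 2.05, -1.15, 0], [1, 0, 2.05, -1.15, 0], [1, 0, 2.05, -1.15, 0], [1, 0, 2.05, -1.15, 0]]}}

```text
clock: 6.8
eef_pos: [578.9, 149.0, 311.3]
tool_rot: [-3.139, -0.002, 0.866]
force: [-9.0, 3.4, 14.5]
width: 7.3
gripper_force: 61.3
```

Run:
```python
from h import *
im,d=ctrl.get_image('scene'); a=im[60:360,110:430,::-1]
im,d=ctrl.get_image('top'); b=im[70:300,180:400,::-1]
c=np.zeros((400,800,3),np.uint8); c[:375,:400]=cv2.resize(a,(400,375)); c[:,400:]=cv2.resize(b,(400,400),interpolation=2)
cv2.imwrite('pics/s3.png',c); print(ctrl.read_state()['qpos'])
```

```text
[-0.09104678  0.51239071 -0.32468229  1.59262378  0.17599583  1.06533391
 -1.16675926]
```

View pics/s3.png

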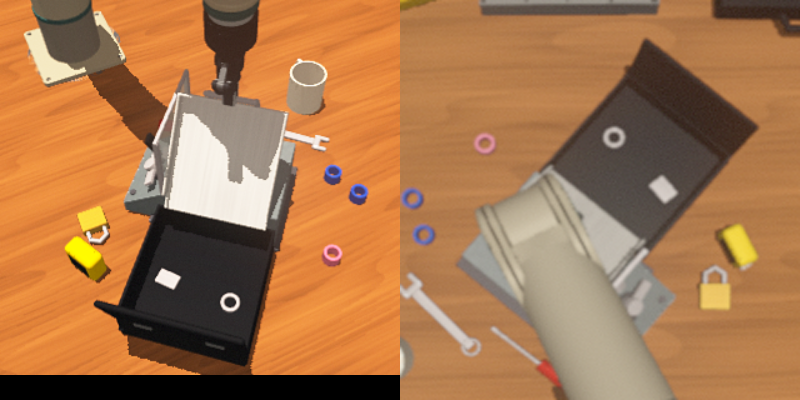

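Block (scene crop 168,279) and sleeve (230,302) lie in the case; I can't see the nut.

Run:
```python
from h import *
for n in ('scene','top','wrist'):
    c,T=ext(n); im,d=ctrl.get_image(n); W=cloud(n,d,T); cv2.imwrite(f'pics/{n}4.png',im[...,::-1])
    for r in ctrl.trace(n,'nut_mid')[:3]: print(n,round(r['confidence'],2),np.round(r['bbox']),np.round(np.nanmedian(W[r['pixels']],0)))
a=cv2.imread('pics/scene4.png')[130:260,200:350]; b=cv2.imread('pics/wrist4.png')
c=np.zeros((400,800,3),np.uint8); c[:364,:420]=cv2.resize(a,(420,364),interpolation=2);c[:285,420:]=cv2.resize(b,(380,285)); cv2.imwrite('pics/c4.png',c)
```

```text
(no output)
```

View pics/c4.png

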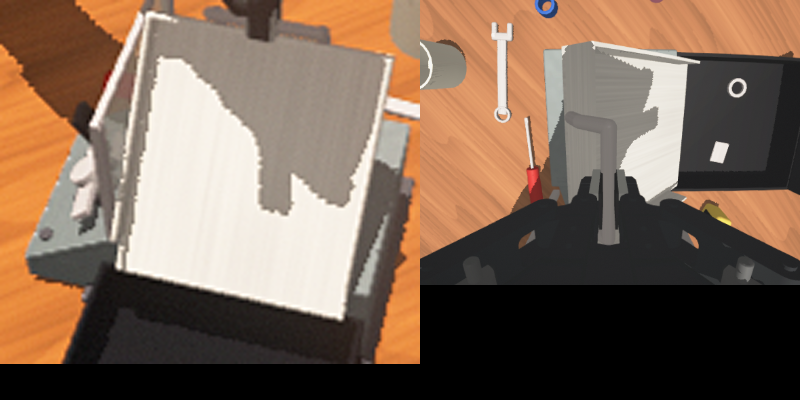

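Run:
```python
from h import *
o=np.array([646,91.]);a=np.radians(49.6);U=np.array([np.cos(a),np.sin(a)]);V=np.array([-U[1],U[0]])
for n in ('scene','top'):
    im,d=ctrl.get_image(n); W=cloud(n,d); L=np.dstack([(W[...,:2]-o)@U,(W[...,:2]-o)@V,W[...,2]])
    print(n); 
    H=np.zeros((26,26),int)
    for u,v,z in L.reshape(-1,3):
        if -130<u<130 and -250<v<10 and z==z: i,j=int((u+130)//10),int((v+250)//10); H[i,j]=max(H[i,j],int(z))
    print('\n'.join(' '.join('%3d'%x for x in r) for r in H))
    # bright pixels in the case
    m=(im.min(2)>90)&(abs(L[...,0])<110)&(L[...,1]<-20)&(L[...,1]>-250)
    k,lab,st,ce=cv2.connectedComponentsWithStats(m.astype(np.uint8))
    for i in range(1,k):
        if st[i,4]>8: print(st[i],np.round(np.nanmedian(L[lab==i],0)))
```

```text
scene
  2   1   1   0   0   0   0   0   0   0   0   0   0   0   0   0   0   0   0   0   0   0   0   0   0  84
  1  25  30   0  84  85  85  85  81  83  84  85  85  84  82  86  84  83   0   0  84  83   0  80  82  88
140  98  66  85  86  88  87  87  87  86  87  86  86  89  87  87  85  87  89  86  85  87  88  87 252 254
133  99  64   0   0  25  25  28  28  27  27  28  27  27  27  27  27  28  29  27  27  26 145 154 254 254
139  94  66   0   0  26  27  28  28  27  26  26  27  27  28  27  27  27  26  28  27  27 100 148 160 160
139  96  50   0   0  26  26  27  28  27  28  31  29  29  28  26  29  28  28  27  27  26 103 115 124 130
139 100  51   0   0  26  26  28  28  27  28  28  29  29  29  28  27  27  27  29  31  29 104 112 122 132
134 100  52   0   0  25  27  28  27  27  27  29  29  28  28  28  26  27  27  27  27  26 101 112 122 135
139  96  63   0   0  26  27  29  28  28  28  30  30  29  29  27  28  26  28  27  27  27 102 113 124 134
132  98  61   0   0  26  26  27  28  27  27  27  27  30  27  27  27  27  27  31  26  28 104 114 122 135
135  93  65   0   0  25  27  29  27  29  26  27  28  3
[... 3941 characters left out ...]
2  34  28  30  28  29  31  29  29  27  30 100 108   0   0
188 144 113  27  31  33  24  30  27  27  29  30  30  29  28  30  28  32  27  28  32  25  98 104   0   0
184 146 115  29  30  29  26  29  31  28  29  30  32  29  31  30  29  28  29  29  29  31 140 151 164 175
186 152 104  87  85  93  89  89  89  90  88  86  87  88  87  85  90  84  89  89  87  90  83  85 110 118
  0   0  90  86   0   0  85   0   0   0   0  83   0   0   0   0  83  85  86  85  87  84  84  85 111 115
  6   5   1   4   7   3   2   4   6   4   2   5   8   6   3   4   7   4   5   2   9   5   4   5   2   3
[291 142  13  14 114] [  61. -137.   28.]
[260 165  56  48 118] [ -2. -29.  26.]
[316 171  17  16 168] [ -60. -121.   26.]
```

The floor of the case reads 27 mm high in depth, like a soft inlay, and the block and sleeve tops (27–31 mm) fit pieces resting at 5 mm. A 20 mm nut (top at 25 mm) would then be hidden below it. The tray is empty and no nut lies anywhere on the desk. I'll lower the tray.

{"method": "play_rows", "body": {"targets": [[1, 0, -0.69, 0.36, 0], [1, 0, -1.38, 0.74, 0], [1, 0, -2.05, 1.15, 0], [1, 0, -2.7, 1.58, 0], [1, 0, -3.33, 2.04, 0], [1, 0, -3.94, 2.53, 0], [1, 0, -4.54, 3.04, 0], [1, 0, -5.11, 3.57, 0], [1, 0, -5.66, 4.13, 0], [1, 0, -6.19, 4.71, 0]]}}

```text
clock: 8.3
eef_pos: [532.4, 189.1, 262.4]
tool_rot: [-3.14, -0.002, 0.867]
force: [-5.3, 3.5, 5.6]
width: 7.1
gripper_force: 62.5
```

{"method": "play_rows", "body": {"targets": [[1, 0, -0.51, 0.6, 0], [1, 0, -0.99, 1.22, 0], [1, 0, -1.44, 1.85, 0], [1, 0, -1.77, 2.34, 0], [1, 0, -2.07, 2.84, 0], [1, 0, -2.37, 3.35, 0], [1, 0, -2.65, 3.87, 0], [1, 0, -2.91, 4.39, 0], [1, 0, -3.16, 4.92, 0], [1, 0, -3.39, 5.46, 0]]}}

```text
clock: 9.3
eef_pos: [507.0, 210.5, 207.1]
tool_rot: [-3.14, -0.002, 0.866]
force: [-4.5, 4.0, 0.6]
width: 7.3
gripper_force: 64.6
```

{"method": "play_rows", "body": {"targets": [[1, 0, -0.22, 0.55, 0], [1, 0, -0.35, 0.92, 0], [1, 0, -0.48, 1.29, 0], [1, 0, -0.54, 1.47, 0], [1, 0, -0.6, 1.6, 0], [1, 0, -0.6, 1.66, 0], [1, 0, -0.6, 1.66, 0], [1, 0, -0.6, 1.66, 0]]}}

```text
clock: 10.1
eef_pos: [502.6, 214.3, 190.6]
tool_rot: [-3.14, -0.001, 0.866]
force: [-3.8, 4.8, 1.0]
width: 7.0
gripper_force: 64.7
```

{"method": "play_rows", "body": {"targets": [[0.4, 0, 0, 0, 0], [0.4, 0, 0, 0, 0], [0.4, 0, 0, 0, 0], [0.4, 0, 0, -3, 0], [0.4, 0, 0, -8, 0], [0.4, 0, 0, -13, 0], [0.4, 0, 0, -14, 0], [0.4, 0, 0, -14, 0]]}}

```text
clock: 10.9
eef_pos: [504.5, 212.7, 331.9]
tool_rot: [3.139, -0.004, 0.864]
force: [-0.3, 0.8, -1.6]
width: 51.3
gripper_force: 0.0
```

Run:
```python
from h import *
s=ctrl.read_state(); print(s['eef_pos'],s['width'],s['force']); print(row([429,6,330],-40.3))
```

```text
[504.45710095 212.71516138 331.89191469] 51.293339956540215 [-0.33450583  0.84909699 -1.62921207]
[-20.62   7.68   0.12  89.82]
```

{"method": "play_rows", "body": {"targets": [[0.4, -2, 0.8, 0, 9], [0.4, -4, 1.5, 0, 18], [0.4, -6, 2.3, 0, 26], [0.4, -8, 3, 0, 34], [0.4, -10.5, 3.9, 0, 43], [0.4, -13, 4.8, 0, 51], [0.4, -15.5, 5.8, 0, 60], [0.4, -18, 6.7, 0, 68], [0.4, -20.6, 7.7, 0, 77], [0.4, -20.6, 7.7, 0, 90]]}}

```text
clock: 11.9
eef_pos: [425.6, 1.7, 327.9]
tool_rot: [3.137, 0.002, -0.634]
force: [0.4, 1.1, -0.1]
width: 51.1
gripper_force: 0.0
```

Run:
```python
from h import *
s=ctrl.read_state(); print(s['eef_pos'],s['tool_rot'],s['qpos'])
c,T=ext('wrist'); im,d=ctrl.get_image('wrist'); np.save('w5.npy',d); np.save('w5T.npy',T); cv2.imwrite('pics/w5.png',im[...,::-1])
W=cloud('wrist',d,T)
for r in ctrl.trace('wrist','lock_grip')[:3]: print(round(r['confidence'],2),np.round(r['bbox']),np.round(np.nanmedian(W[r['pixels']],0)))
```

```text
[425.56595972   1.74603296 327.85641294] [ 3.13650700e+00  2.48718396e-03 -6.34155017e-01] [-0.10105139  0.21738308  0.03586226  1.99785902 -0.00678584  0.93167605
 -2.26689562]
0.73 [204.  96. 240. 204.] [493.  26.  99.]
0.68 [200.  90. 246. 208.] [492.  27.  99.]
```

View pics/w5.png

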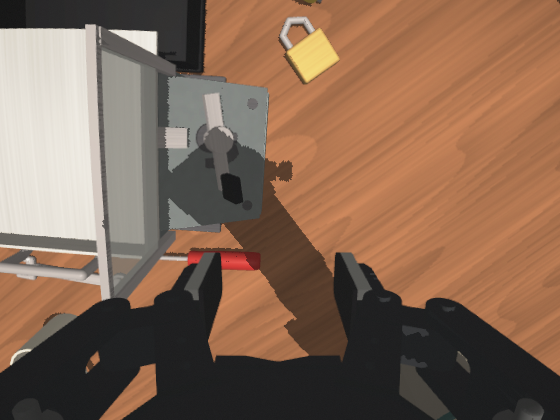

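The wrist view shows the lock: pivot (215,140), black blade (232,188) and counter-tail (212,100). It is open, and the pane edge at left is well clear. The wrist pose still lags slightly.

Run:
```python
from h import *
o=np.array([646,91.]);a=np.radians(49.6);U=np.array([np.cos(a),np.sin(a)]);V=np.array([-U[1],U[0]])
W=cloud('wrist',np.load('w5.npy'),np.load('w5T.npy')); im=cv2.imread('pics/w5.png')
L=np.dstack([(W[...,:2]-o)@U,(W[...,:2]-o)@V,W[...,2]])
face=np.r_[L[160:225,175:205].reshape(-1,3),L[100:180,245:262].reshape(-1,3)]
A=np.c_[face[:,:2],np.ones(len(face))]; c=np.linalg.lstsq(A,face[:,2],rcond=None)[0]
for _ in range(5):
    k=abs(A@c-face[:,2])<4; c=np.linalg.lstsq(A[k],face[k,2],rcond=None)[0]
print('plane',c,np.degrees(np.arctan(c[0])),k.sum(),len(k))
n=np.array([-c[0],-c[1],1]); n/=np.linalg.norm(n)
h=(L-[0,0,c[2]])@n
s=np.zeros((420,560),bool); s[165:215,212:252]=True
dk=s&(im.max(2)<45)&(h>15); print('blade',dk.sum()); Q=L[dk]; print(np.round(np.percentile(Q,[2,50,98],axis=0)),np.percentile(h[dk],[2,20,50,80,98]))
top=dk&(h>46); r=cv2.minAreaRect(L[top][:,:2].astype(np.float32)); print('top',top.sum(),r,np.median(L[top],0))
for b in [(215,140),(212,100),(219,150)]: print(b,np.round(np.nanmedian(L[b[1]-2:b[1]+3,b[0]-2:b[0]+3].reshape(-1,3),0)),h[b[1],b[0]])
ys,xs=np.nonzero(s&(h>15)&(im.max(2)<45)); print(xs.min(),xs.max(),ys.min(),ys.max())
Q=L[(h>155)]; Q2=L[(L[...,2]>155)&(L[...,0]>-140)&(L[...,0]<-80)&(L[...,1]>-20)]; print('pane',np.percentile(Q2,[0.5,5,50,99],axis=0).round())
```

```text
** On entry to DLASCL parameter number  4 had an illegal value
 ** On entry to DLASCL parameter number  4 had an illegal valueTraceback (most recent call last):
  File "<stdin>", line 6, in <module>
    x, resids, rank, s = _umath_linalg.lstsq(a, b, rcond,
                         ~~~~~~~~~~~~~~~~~~~^^^^^^^^^^^^^
                                             signature=signature)
                                             ^^^^^^^^^^^^^^^^^^^^
    raise LinAlgError("SVD did not converge in Linear Least Squares")
numpy.linalg.LinAlgError: SVD did not converge in Linear Least Squares
```

Run:
```python
from h import *
o=np.array([646,91.]);a=np.radians(49.6);U=np.array([np.cos(a),np.sin(a)]);V=np.array([-U[1],U[0]])
W=cloud('wrist',np.load('w5.npy'),np.load('w5T.npy')); im=cv2.imread('pics/w5.png')
L=np.dstack([(W[...,:2]-o)@U,(W[...,:2]-o)@V,W[...,2]])
face=np.r_[L[160:225,175:205].reshape(-1,3),L[100:180,245:262].reshape(-1,3)]; face=face[~np.isnan(face).any(1)]
A=np.c_[face[:,:2],np.ones(len(face))]; c=np.linalg.lstsq(A,face[:,2],rcond=None)[0]
for _ in range(5):
    k=abs(A@c-face[:,2])<4; c=np.linalg.lstsq(A[k],face[k,2],rcond=None)[0]
print('plane',c,np.degrees(np.arctan(c[0])),k.sum(),len(k))
n=np.array([-c[0],-c[1],1]); n/=np.linalg.norm(n)
h=(L-[0,0,c[2]])@n
s=np.zeros((420,560),bool); s[165:215,212:252]=True
dk=s&(im.max(2)<45)&(h>15); print('blade',dk.sum()); Q=L[dk]; print(np.round(np.percentile(Q,[2,50,98],axis=0)),np.percentile(h[dk],[2,20,50,80,98]))
top=dk&(h>46); r=cv2.minAreaRect(L[top][:,:2].astype(np.float32)); print('top',top.sum(),r,np.median(L[top],0))
for b in [(215,140),(212,100),(219,150)]: print(b,np.round(np.nanmedian(L[b[1]-2:b[1]+3,b[0]-2:b[0]+3].reshape(-1,3),0)),h[b[1],b[0]])
Q2=L[(L[...,2]>155)&(L[...,0]>-140)&(L[...,0]<-80)&(L[...,1]>-20)]; print('pane',np.percentile(Q2,[0.5,5,50,99],axis=0).round())
```

```text
plane [ 7.04286173e-01 -5.72657560e-03  1.70703746e+02] 35.1565070724246 3243 3293
blade 506
[[-175.  102.   93.]
 [-165.  115.  110.]
 [-153.  129.  115.]] [26.0533676  34.16484604 46.77513546 51.21916378 52.33640517]
top 264 ((-169.8486785888672, 115.84672546386719), (10.430970191955566, 27.737489700317383), 9.855351448059082) [-170.16023134  115.60883221  112.06890073]
(215, 140) [-146.   68.  104.] 29.4624146734972
(212, 100) [-141.   29.   98.] 21.338436327587978
(219, 150) [-150.   78.  101.] 30.753308770187047
pane [[-106.   -1.  156.]
 [-106.    5.  165.]
 [-104.   74.  225.]
 [ -99.  172.  255.]]
```

```bash
cat >> h.py <<'E'
o=np.array([646,91.]);a_=np.radians(49.6);U=np.array([np.cos(a_),np.sin(a_)]);V=np.array([-U[1],U[0]])
def w(u,v,z): return np.r_[o+u*U+v*V,z]
E
python3 - <<'E'
from h import *
print(row(w(-172,115,210),-40.4),row(w(-172,115,120),-40.4))
E
```

```text
[-0.09 -3.61 11.81  4.63] [-0.07 -3.63 20.81  4.63]
```

{"method": "play_rows", "body": {"targets": [[0.4, -0.1, -3.6, 3, 4], [0.4, -0.1, -3.6, 7, 4], [0.4, -0.1, -3.6, 11, 4], [0.4, -0.1, -3.6, 12, 4], [0.4, -0.1, -3.6, 12, 4]]}}

```text
clock: 12.5
eef_pos: [447.1, 35.9, 208.1]
tool_rot: [3.138, 0.003, -0.689]
force: [-0.4, 0.3, 0.9]
width: 51.1
gripper_force: 0.0
```

Run:
```python
from h import *
s=ctrl.read_state();print(s['eef_pos'],s['force'],s['tool_rot'],row(w(-172,115,120),-40.4))
c,T=ext('wrist'); im,d=ctrl.get_image('wrist'); cv2.imwrite('pics/w6.png',im[...,::-1]); W=cloud('wrist',d,T)
L=np.dstack([(W[...,:2]-o)@U,(W[...,:2]-o)@V,W[...,2]])
h=(L-[0,0,170.7])@np.array([-.576,0,.818]); 
top=(h>45)&(h<56)&(im.max(2)<60)&(L[...,1]>90)&(L[...,1]<140)&(abs(L[...,0]+168)<20)
r=cv2.minAreaRect(L[top][:,:2].astype(np.float32)); print(top.sum(),r,np.median(L[top],0),np.median(h[top]))
```

```text
[447.07682618  35.91150548 208.10324084] [-0.4060259   0.3216819   0.91245445] [ 3.13809231  0.00337822 -0.6889641 ] [0.11 0.08 8.81 0.93]
614 ((-169.7036590576172, 116.1048583984375), (11.09504222869873, 27.762603759765625), 9.251845359802246) [-169.85617551  114.86934565  112.10251385] 50.500245809344136
```

View pics/w6.png

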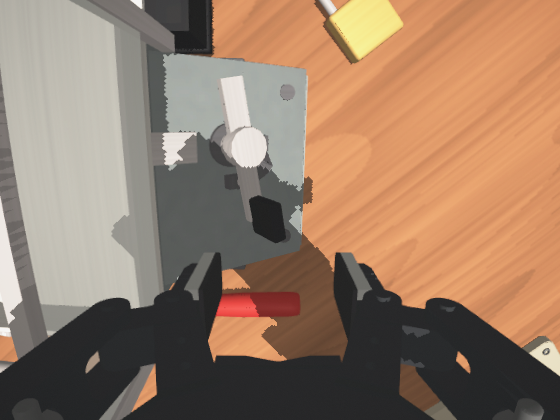

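The blade (268,218) lies between the finger columns, close to the predicted place, with the pane at left clear of the gripper. I'll descend around it.

{"method": "play_rows", "body": {"targets": [[0.4, 0.1, 0, 3, 1], [0.4, 0.1, 0, 5, 1], [0.4, 0.1, 0, 6.5, 1], [0.4, 0.1, 0, 7.5, 1], [0.4, 0.1, 0, 8.2, 1], [0.4, 0.1, 0, 8.7, 1], [0.4, 0.1, 0, 8.7, 1]]}}

```text
clock: 13.25
eef_pos: [448.4, 33.6, 123.5]
tool_rot: [3.139, 0.0, -0.71]
force: [-4.0, -4.3, -1.6]
width: 51.4
gripper_force: 0.0
```

Run:
```python
from h import *
s=ctrl.read_state();print(s['clock'],s['eef_pos'],s['force'],s['tool_rot'],row(w(-172,115,120),-40.4),s['qpos'])
for p in np.arange(.2,1.66,.1):
    b=min(np.arctan2(np.sin(p),.819*np.cos(p)),np.radians(55))
    sp=-163.5-50*np.sin(p)+5*np.cos(p); v=67+50*np.cos(p)+5*np.sin(p)
    u=.819*sp-18.4; z=min(170.7+.574*sp+26.2+20,124)
    cu,cv=u-25.5*np.cos(b),v-25.5*np.sin(b)
    print(round(p,2),row(w(cu,cv,z),-40.4+np.degrees(b)),np.round([cu,cv,z,np.degrees(b)],1))
```

```text
13.25 [448.39396075  33.55567584 123.52478564] [-4.01488746 -4.25893868 -1.63322768] [ 3.13941170e+00  3.00863029e-04 -7.09950983e-01] [-0.17  0.02  0.35 -0.28] [-0.14881097  0.58238817  0.01549361  2.17918336 -0.01958645  0.38197464
 -2.39842845]
0.2 [  0.24   0.93   0.34 -14.18] [-181.2  110.9  120.2   13.9]
0.3 [  0.61   1.25   0.62 -20.97] [-184.4  107.2  117.3   20.7]
0.4 [  1.     1.53   0.9  -27.58] [-187.1  103.3  114.5   27.3]
0.5 [  1.42   1.76   1.17 -33.98] [-189.6   99.1  111.8   33.7]
0.6 [  1.86   1.97   1.43 -40.15] [-191.6   94.7  109.2   39.9]
0.7 [  2.32   2.14   1.68 -46.08] [-193.3   90.2  106.8   45.8]
0.8 [  2.79   2.27   1.91 -51.78] [-194.7   85.5  104.5   51.5]
0.9 [  3.23   2.44   2.12 -55.28] [-196.5   81.1  102.4   55. ]
1.0 [  3.61   2.71   2.31 -55.28] [-199.2   77.3  100.5   55. ]
1.1 [  4.02   2.95   2.48 -55.28] [-201.6   73.2   98.8   55. ]
1.2 [  4.45   3.15   2.62 -55.28] [-203.6   68.9   97.3   55. ]
1.3 [  4.91   3.32   2.74 -55.28] [-205.3   64.3   96.2   55. ]
1.4 [  5.39   3.45   2.83 -55.28] [-206.6   59.5   95.3   55. ]
1.5 [  5.88   3.53   2.9  -55.28] [-207.5   54.6   94.6   55. ]
1.6 [  6.38   3.58   2.93 -55.28] [-208.    49.6   94.3   55. ]
```

{"method": "play_rows", "body": {"targets": [[0.4, 0, 0.2, 0, 0], [0.4, 0.1, 0.5, 0.1, -7], [0.4, 0.2, 0.9, 0.3, -14]]}}

```text
clock: 13.55
eef_pos: [447.0, 27.4, 121.3]
tool_rot: [-3.139, -0.004, -0.458]
force: [0.0, 0.3, 0.1]
width: 51.2
gripper_force: 0.0
```

```bash
cat > t.py <<'E'
from h import *
import sys
s=ctrl.read_state();print(s['clock'],np.round(s['eef_pos'],1),np.round(s['force'],1))
q=np.array(s['eef_pos'])[:2]-o; print('uv',q@U,q@V)
for p in np.arange(float(sys.argv[1]),1.86,.1):
    b=min(np.arctan2(np.sin(p),.819*np.cos(p)) if p<1.5 else 2,np.radians(55))
    sp=-163.5-50*np.sin(p)+5*np.cos(p); v=67+50*np.cos(p)+5*np.sin(p)
    u=.819*sp-18.4; z=170.7+.574*sp+26.2+20
    cu,cv=u-25.5*np.cos(b),v-25.5*np.sin(b)
    print(round(p,2),row(w(cu,cv,z),-40.4+np.degrees(b)))
E
python3 t.py .3
```

```text
13.55 [447.   27.4 121.3] [0.  0.3 0.1]
uv -177.3749057486432 110.32243864460347
0.3 [ 0.13  0.75  0.4  -6.56]
0.4 [  0.44   1.12   0.68 -13.17]
0.5 [  0.78   1.46   0.95 -19.57]
0.6 [  1.16   1.77   1.21 -25.74]
0.7 [  1.56   2.04   1.46 -31.67]
0.8 [  1.98   2.29   1.69 -37.37]
0.9 [  2.36   2.57   1.9  -40.87]
1.0 [  2.66   2.93   2.09 -40.87]
1.1 [  2.99   3.26   2.26 -40.87]
1.2 [  3.37   3.56   2.4  -40.87]
1.3 [  3.77   3.84   2.52 -40.87]
1.4 [  4.2    4.08   2.61 -40.87]
1.5 [  4.65   4.29   2.68 -40.87]
1.6 [  5.12   4.46   2.71 -40.87]
1.7 [  5.61   4.59   2.72 -40.87]
1.8 [  6.1    4.68   2.7  -40.87]
```

{"method": "play_rows", "body": {"targets": [[0.4, 0.1, 0.8, 0.4, -7], [0.4, 0.3, 0.95, 0.5, -10], [0.4, 0.45, 1.1, 0.7, -13], [0.4, 0.6, 1.3, 0.8, -16], [0.4, 0.8, 1.45, 0.95, -20], [0.4, 0.95, 1.6, 1.1, -23], [0.4, 1.15, 1.75, 1.2, -26]]}}

```text
clock: 14.25
eef_pos: [451.5, 9.9, 110.5]
tool_rot: [-3.137, -0.01, -0.005]
force: [-1.6, 8.8, 14.1]
width: 51.2
gripper_force: 10.0
```

```bash
cat > b.py <<'E'
from h import *
n='scene'; im,d=ctrl.get_image(n); W=cloud(n,d)
L=np.dstack([(W[...,:2]-o)@U,(W[...,:2]-o)@V,W[...,2]])
sl=.819*L[...,0]+.574*(L[...,2]-170.7); h=(L-[0,0,170.7])@np.array([-.576,0,.818])
for r in ctrl.trace(n,'lock_grip')[:2]:
    m=r['pixels']&(h>12)&(h<60); A=np.c_[sl[m],L[m][:,1]]
    l=cv2.fitLine(A.astype(np.float32),cv2.DIST_HUBER,0,.01,.01).ravel()
    print(round(r['confidence'],2),np.round(r['bbox']),m.sum(),'angle',np.arctan2(-l[0],l[1]))
E
python3 b.py; python3 t.py .6
```

```text
0.55 [220. 168. 237. 208.] 225 angle -2.65093
14.35 [451.1   9.  110.3] [-0.1  5.5  9.7]
uv -188.78262665308372 95.32774332070976
0.6 [-0.14  0.26  0.1   0.15]
0.7 [ 0.1   0.68  0.35 -5.78]
0.8 [  0.37   1.09   0.58 -11.48]
0.9 [  0.59   1.51   0.79 -14.98]
1.0 [  0.7    1.96   0.98 -14.98]
1.1 [  0.86   2.4    1.15 -14.98]
1.2 [  1.06   2.84   1.29 -14.98]
1.3 [  1.3    3.26   1.41 -14.98]
1.4 [  1.58   3.67   1.5  -14.98]
1.5 [  1.9    4.05   1.57 -14.98]
1.6 [  2.25   4.41   1.6  -14.98]
1.7 [  2.63   4.74   1.61 -14.98]
1.8 [  3.03   5.04   1.59 -14.98]
```

{"method": "play_rows", "body": {"targets": [[0.4, 0.1, 0.65, 0.35, -6], [0.4, 0.25, 0.9, 0.45, -9], [0.4, 0.4, 1.1, 0.6, -12], [0.4, 0.5, 1.3, 0.7, -14], [0.4, 0.6, 1.5, 0.8, -15], [0.4, 0.65, 1.75, 0.9, -15], [0.4, 0.7, 1.95, 1.0, -15], [0.4, 0.8, 2.2, 1.1, -15]]}}

```text
clock: 15.15
eef_pos: [451.8, -7.3, 100.6]
tool_rot: [-3.134, 0.0, 0.262]
force: [-19.2, 16.6, 42.7]
width: 51.4
gripper_force: 28.5
```

```bash
python3 b.py; python3 t.py 1.0
```

```text
0.58 [210. 175. 236. 197.] 168 angle -2.281398
0.31 [242. 139. 342. 245.] 487 angle -0.10708865
15.25 [451.4  -9.8 100.1] [-16.2  12.4  35. ]
uv -202.89880071793223 82.8540447084204
1.0 [ 0.62  0.24 -0.04  0.31]
1.1 [0.66 0.71 0.13 0.31]
1.2 [0.74 1.19 0.27 0.31]
1.3 [0.86 1.66 0.38 0.31]
1.4 [1.02 2.13 0.47 0.31]
1.5 [1.23 2.58 0.53 0.31]
1.6 [1.47 3.02 0.57 0.31]
1.7 [1.75 3.44 0.57 0.31]
1.8 [2.06 3.83 0.54 0.31]
```

The lock is at about 0.86 rad. The upward force suggests the fingertip is bearing on the raised handle arm, so I'll lift slightly while pushing on.

{"method": "play_rows", "body": {"targets": [[0.4, 0.2, 0.1, -0.4, 0], [0.4, 0.5, 0.3, -0.6, 0], [0.4, 0.6, 0.5, -0.6, 0], [0.4, 0.7, 0.8, -0.5, 0], [0.4, 0.7, 1.05, -0.4, 0]]}}

```text
clock: 15.75
eef_pos: [465.7, -22.7, 101.4]
tool_rot: [-3.14, -0.003, 0.252]
force: [-2.9, 8.2, 8.7]
width: 51.2
gripper_force: 5.0
```

```bash
python3 b.py; python3 t.py 1.1
```

```text
0.65 [205. 186. 247. 200.] 209 angle -1.8067528
15.85 [465.4 -23.3 101.1] [-0.2  2.3  1.5]
uv -204.1174189563422 63.40465677484625
1.1 [-0.36 -0.95  0.23 -0.17]
1.2 [-0.28 -0.48  0.37 -0.17]
1.3 [-0.15 -0.01  0.49 -0.17]
1.4 [ 0.02  0.46  0.58 -0.17]
1.5 [ 0.23  0.91  0.64 -0.17]
1.6 [ 0.47  1.35  0.68 -0.17]
1.7 [ 0.76  1.76  0.68 -0.17]
1.8 [ 1.07  2.15  0.66 -0.17]
```

{"method": "play_rows", "body": {"targets": [[0.4, 0.1, 0.4, 0.2, 0], [0.4, 0.25, 0.8, 0.3, 0], [0.4, 0.4, 1.15, 0.3, 0], [0.4, 0.5, 1.4, 0.3, 0], [0.4, 0.5, 1.4, 0.3, 0]]}}

```text
clock: 16.35
eef_pos: [471.4, -33.1, 97.4]
tool_rot: [-3.137, 0.001, 0.255]
force: [-4.5, 11.5, 4.3]
width: 51.5
gripper_force: 5.6
```

```bash
python3 b.py; python3 t.py 1.6
```

```text
0.58 [205. 185. 249. 202.] 256 angle -1.5146482
0.31 [171. 223. 197. 254.] 260 angle -0.036663726
16.45 [471.4 -33.1  97.4] [-5.1 10.8  4.5]
uv -207.72371725971348 52.52735239864457
1.6 [ 0.14  0.25  0.31 -0.  ]
1.7 [ 0.43  0.67  0.31 -0.  ]
1.8 [ 0.74  1.06  0.29 -0.  ]
```

{"method": "play_rows", "body": {"targets": [[0.4, -0.1, -0.4, 0, 0], [0.4, -0.2, -0.8, -0.1, 0], [0.4, -0.2, -0.9, -0.5, 0], [0.4, -0.2, -0.9, -2, 0], [0.4, -0.2, -0.9, -5, 0], [0.4, -0.2, -0.9, -9, 0], [0.4, -0.2, -0.9, -14, 0], [0.4, -0.2, -0.9, -18, 0], [0.4, -0.2, -0.9, -20, 0]]}}

```text
clock: 17.35
eef_pos: [470.4, -29.3, 301.7]
tool_rot: [3.139, -0.006, 0.249]
force: [1.4, -0.7, -0.3]
width: 51.7
gripper_force: 0.0
```

```bash
python3 b.py
python3 - <<'E'
from h import *
c,T=ext('wrist'); im,d=ctrl.get_image('wrist'); W=cloud('wrist',d,T); cv2.imwrite('pics/w7.png',im[...,::-1])
L=np.dstack([(W[...,:2]-o)@U,(W[...,:2]-o)@V,W[...,2]])
h=(L-[0,0,170.7])@np.array([-.576,0,.818]); sl=.819*L[...,0]+.574*(L[...,2]-170.7)
m=(im.max(2)<60)&(h>35)&(h<60)&(L[...,1]>30)&(L[...,1]<140)&(sl<-170)&(sl>-250)
print(m.sum(),np.median(h[m]),np.median(sl[m]),np.median(L[m],0)); l=cv2.fitLine(np.c_[sl[m],L[m][:,1]].astype(np.float32),cv2.DIST_HUBER,0,.01,.01).ravel();print(np.arctan2(-l[0],l[1]))
im,d=ctrl.get_image('scene'); W=cloud('scene',d); L=np.dstack([(W[...,:2]-o)@U,(W[...,:2]-o)@V,W[...,2]])
k=(abs(L[...,0])<85)&(L[...,1]>-20)&(L[...,1]<165); A=L[k];A=A[~np.isnan(A).any(1)]; A=A[(A[:,2]<135)]
print('tray plane',np.linalg.lstsq(np.c_[A[:,:2],np.ones(len(A))],A[:,2],rcond=None)[0])
a=cv2.resize(im[60:340,120:440,::-1],(400,350)); b=cv2.resize(cv2.imread('pics/w7.png'),(400,300)); v=np.zeros((350,800,3),np.uint8); v[:,:400]=a; v[:300,400:]=b; cv2.imwrite('pics/f.png',v); print(ctrl.read_state()['clock'],ctrl.read_state()['force'])
E
```

```text
0.56 [203. 186. 249. 201.] 238 angle -1.5661122
0.49 [241. 138. 340. 243.] 474 angle -0.11865756
284 46.497749444279705 -208.90782855485838 [-197.01162804   64.53560743   86.71136367]
-1.4768662
tray plane [2.33563716e-03 2.65105332e-01 9.44706741e+01]
17.55 [-0.18377402 -0.05459854 -0.8676474 ]
```

View pics/f.png

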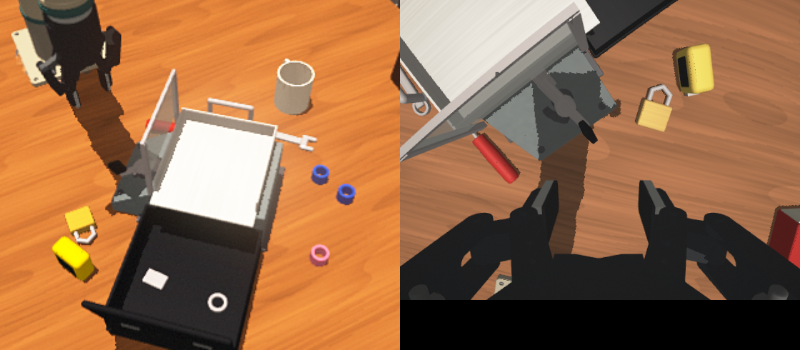

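The lock points down the slope, and the blade top is about 4 mm lower than when open, so it is in the notch. The tray looks flat and empty, but the plane fit is off, so I'll check that in bands.

Run:
```python
from h import *
for n in ('scene','top'):
    im,d=ctrl.get_image(n); W=cloud(n,d); L=np.dstack([(W[...,:2]-o)@U,(W[...,:2]-o)@V,W[...,2]])
    print(n,[(v,round(float(np.nanmedian(L[(abs(L[...,0])<80)&(abs(L[...,1]-v)<8)][:,2])))) for v in range(-60,200,20)])
    for t in ('nut_mid','block_mid','sleeve_mid','padlock'):
        for r in ctrl.trace(n,t)[:3]: print(t,round(r['confidence'],2),np.round(np.nanmedian(L[r['pixels']],0)))
c,T=ext('wrist');print(row([500,-250,330]))
```

```text
scene [(-60, 25), (-40, 25), (-20, 62), (0, 122), (20, 122), (40, 122), (60, 122), (80, 121), (100, 122), (120, 122), (140, 122), (160, 122), (180, 141)]
nut_mid 0.57 [ -1.  80. 122.]
block_mid 0.59 [ -60. -122.   27.]
sleeve_mid 0.76 [252. 152.  19.]
sleeve_mid 0.67 [193. 186.  20.]
sleeve_mid 0.58 [218.   2.  22.]
padlock 0.58 [-237.  -43.   20.]
top [(-60, 24), (-40, 24), (-20, 121), (0, 121), (20, 121), (40, 121), (60, 122), (80, 121), (100, 121), (120, 121), (140, 121), (160, 121), (180, 144)]
block_mid 0.7 [-132.  239.   20.]
sleeve_mid 0.53 [248. 153.  22.]
sleeve_mid 0.51 [  64. -136.   28.]
sleeve_mid 0.41 [204. 192.  25.]
padlock 0.7 [-229.  -48.   19.]
[-2.45 22.25 -3.27  0.  ]
```

The tray is flat at 121–122 mm. I'll take one look into the case from above to settle where the nut is.

Run:
```python
from h import *
print(row(w(0,-110,370)))
im=cv2.imread('pics/scene4.png');
```

```text
[26.5   1.83 -7.28  0.  ]
```

{"method": "play_rows", "body": {"targets": [[0.4, 0, 0, -5, 0], [0.4, 2, 0, -7, 0], [0.4, 26, 1.8, -7, 0], [0.4, 26, 1.8, -7, 0], [0.4, 26, 1.8, -7, 0], [0.4, 26, 1.8, -7, 0], [0.4, 26, 1.8, -7, 0], [0.4, 26, 1.8, -7, 0], [0.4, 26, 1.8, -7, 0], [0.4, 26, 1.8, -7, 0]]}}

```text
clock: 19.05
eef_pos: [724.0, 18.5, 367.8]
tool_rot: [3.141, 0.001, 0.251]
force: [0.4, 0.0, -0.2]
width: 51.5
gripper_force: 0.0
```

Run:
```python
from h import *
c,T=ext('wrist'); im,d=ctrl.get_image('wrist'); W=cloud('wrist',d,T)
for r in ctrl.trace('wrist','nut_mid')[:3]: print(round(r['confidence'],2),np.round(r['bbox']),np.round(np.nanmedian(W[r['pixels']],0)))
b=np.clip(im.astype(float)*2.5,0,255).astype(np.uint8)
cv2.imwrite('pics/w8.png',b[...,::-1])
```

```text
(no output)
```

View pics/w8.png

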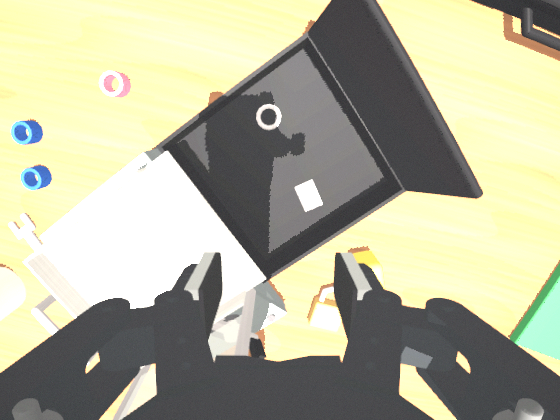

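The boosted view shows the sleeve (268,117) and block (309,195) sunk flush in the case's dark soft inlay. The shorter nut isn't on the tray or the desk, which fits it lying below the inlay's surface. I'm handing in the job.

```bash
python3 -c "
from cell import ctrl
print(ctrl.finish_job())"
```

```text
the job is handed in; nothing more can be done
None
```

The job is handed in at about 19 s: the sleeve and block are in the case, the tray is flat and empty, and the lock is in its low notch at about 1.57 rad; I never saw the nut after tipping — it is not on the tray or visible on the desk, so I take it to be hidden under the case's dark inlay.

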